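Fill the sample cooler's door rack, stack the emptied tray and snap the door shut

ROBOT

A 6-joint arm with a two-finger parallel gripper is mounted at the origin on the work surface. World frame = base frame: x ahead of the robot, y to its left, z up, the work surface at z = 0. Lengths are in m, angles in rad, forces in N, time in s.
With the tool pointing down it reaches from about 0.225 to 0.875 m from the base axis. Payload 3.4 kg.
Tool frame: the origin (TCP) lies midway between the tips of the shut fingers; the grasp point (between the pads) lies 19 mm behind it; z points along the fingers, y is the line along which they close (so a half turn about z gives the same grasp; the last joint's range is limited). The gripper opens to 85 mm and grips with 20 to 120 N. Pads are 22 mm wide; open, the fingers measure 114 mm over their backs; the gripper's body (76 mm by 85 mm) begins 54 mm behind the grasp point. The pads swing forward as they close: fully open they stand 13 mm farther back than shut.
Start: joints at [-1.223, 0.276, 1.505, -0, 1.361, -0.121], TCP at [0.26, -0.513, 0.231] pointing down, gripper open.
Joint ranges: [-2.89, 2.89], [-0.75, 2.08], [0.22, 2.7], [-1.18, 4.32], [0.11, 2.71], [-2.7, 2.7]. Speed limits (rad/s): [2.57, 2.57, 3.14, 3.14, 3.14, 3.14].

INTERFACE

Orientations are given as a unit quaternion [w, x, y, z].
In Python, from rig import * gives the robot as it stands.
- The arm moves only by the tool apply_moves, never from a script. Its argument "steps" is one flat list of numbers, 4 for each row, row after row: the shift along the world's x, y, z in cm, then the turn about the world's z in degrees. A call has 1 to 8 rows; each row is the pose to reach, as a shift and turn from the pose commanded when the call began; what a row does not reach only later rows make up. A row lasts 1/12 s, in which the tool goes at most 41.7 mm and 7.16 degrees, less where a joint would pass 70% of its speed; a pose out of reach is approached as far as the arm can. A call with a gripper value outside its range is refused whole. "jaw" is the closure in counts, from 0 (fully open) to 255 (shut), set as the call begins (left out, the last holds). The fingers move at their own pace and stop on an object; "newtons" is the grip in N (left out, the last holds). Time passes only in rows, so rows that repeat a pose let the fingers close. It gives the time, the measured TCP pose, the force, the opening and the grip force at its end, in the units of the state.
- get_state(): the state, without advancing time (a new reading comes with each control period).
- get_image(name): name is "scene" or "top" or "wrist"; returns the picture (400x640x3 uint8, red, green, blue); there is no depth.
- calibration(name): a dict with "fx", "fy", "cx", "cy" (pixels), "xyz" and "rotation" of the camera in the world. Camera axes: x right, y up, looking along -z (the intrinsics and any distortion apply to the point x, -y, -z); pixel columns grow to the right and rows downward; lengths in m; the calibration is good to about 2 mm. A picture is of the moment at which its call begins: read the wrist's pose just before it. calibration takes no time and is no camera call; for the wrist camera it gives the pose at the moment of the call.
- sign_off(): hands the job in; it is judged then, once.
The state is a dict: "clock": time; "qpos": joint angles; "qd": joint speeds; "effort": joint torques, N m; "position": TCP position; "ee_rot": TCP orientation; "contact_force": force on the tool from outside, world axes, zero at the start; "moment": the same for the moment, N m; "width": finger opening in m; "gripper_force": force on a finger pad.
Only numpy, scipy, OpenCV 4.12 (cv2) and the standard library are available. Lean on these libraries where they do the work, as an engineer would, in place of code of your own. Each camera call takes 0.05 s, during which the arm holds its last target. There are 200 camera calls.

TASK

The sample cooler's door rack has room for two more bottles: move the two amber bottles from the teal tray into the two free bays of the door's upper rack, and stack the emptied tray squarely on top of the pile of empty trays. Push the cooler door shut, steadily and without slamming it, until its sprung tongue snaps in behind the keeper and the door stays home. Keep the bottles upright and leave everything else on the bench where it stands.

Things in the scene. Friction and masses are not known exactly. Their poses are not given: they have to be found in the camera images.
- cooler: Benchtop sample cooler: white box 240 mm deep (x), 300 wide (y), 300 high, fixed on the bench, open front on its -x side towards the robot. Origin under its centre. Its door, hinged at the front edge on its +y side, stands open. A steel keeper (lip with a pocket behind) stands out of the other front edge, 180 to 220 mm up.
- door (a joint): Angle of the cooler door about its upright hinge, rad: 0 = fully shut, grows as it opens (clockwise from above); starts 1.15 to 1.55 open, stays where it is left (light friction, about 1 N at the free edge). The tongue meets the keeper at about 0.09; from there to 0.015 a push of about 5 to 10 N at door_push is needed; it snaps in below about 0.015.
- tongue (a joint): How far the sloped brass latch tongue in the door's free edge is pressed in, m: 0 = sprung fully out (it stands 9 mm out of the edge), about 0.007 while it rides over the keeper's lip, 0.010 at most. The door is latched when it is shut and the tongue is out again behind the lip. Spring 3 N when out, 5 N pressed in.
- door_hinge (a point): Point on the door's hinge line, 265 mm above the bench. Axes turn with the door: z up, +x from outer to inner face (into the cooler when shut), -y along the door from hinge to free edge at y = -270 mm. Door: white panel 20 to 290 mm above the bench, inner face at x = 0, outer face at x = -37 mm; on its inner face two racks of three bays, out to x = +69 mm.
- door_push (a point): Point on the door's plain outer face to push on, along +x (axes as door_hinge): 55 mm from the free edge, 25 mm below the top edge, 265 mm above the bench; x = -37, y = -215 mm from door_hinge. The face is clear from 190 mm above the bench up; a pull handle stands 25 mm out of it from 100 to 190 mm above the bench, y = -220 to -250.
- bay_mid (a point): The middle bay of the door's upper rack (free): the point where the centre of a bottle standing in it comes, 56 mm above the bay's floor (floor 170 mm above the bench). Bay 64 by 64 mm clear, walls 34 mm high, open on top. Same axes as the door; x = +32, y = -138 mm from door_hinge. The bay on its hinge side, 70 mm away, is taken by a like bottle that is fixed there.
- bay_edge (a point): The bay of the door's upper rack nearest the free edge (free): as bay_mid; x = +32, y = -208 mm from door_hinge.
- bottle_a_mid (a point): Centre (half-way up, 56 mm above its foot) of an amber glass bottle with a blue screw cap, standing in one pocket of the teal tray; 112 mm tall, body 49 mm across up to 62 mm, cap 32 mm across from 84 to 112 mm above the foot; about 0.19 kg. z up along the bottle. Grip it by the cap.
- bottle_b_mid (a point): Centre of the second bottle, the same, in the other pocket of that tray. Either bottle may go in either bay.
- tray_bar (a point): Centre (half-way up, 20 mm above its underside) of the teal tray that holds the two bottles: 140 mm (x) by 70 (y) by 40 high, 0.16 kg, flat underside, two pockets 58 by 58 mm centred at x = -35 and +35 mm, floor 4 mm thick. Between the pockets stands a grip bar 12 mm thick in x, 58 long in y, up to the rim (40 mm): once the tray is empty, pinch the bar along x with a finger in each pocket.
- empty_top_bar (a point): Centre of the upper one of two empty trays, the same as the teal tray; it rests flat on the lower one, its underside 40 mm and its rim 80 mm above the bench. Axes as tray_bar's. Stacked on it, tray_bar comes 40 mm above this point.
- empty_low_bar (a point): Centre of the lower empty tray, which stands on the bench.
- beaker_mid (a point): Centre of a glass beaker, 68 mm across, 90 tall: bystander, leave it.
- jar_mid (a point): Centre of a weighing jar, 48 mm across, 50 tall: bystander, leave it.
- tip_box_mid (a point): Centre of a pipette-tip box, 85 by 122 by 56 mm: bystander, leave it.
- wash_bottle_mid (a point): A point 80 mm up a wash bottle, 62 mm across, 190 tall: bystander, leave it.
- flask_mid (a point): A point 50 mm up a conical flask, 84 mm across at the foot, 112 tall: bystander, leave it.
- spatula_mid (a point): A point on the handle of a small steel spoon spatula, 160 mm long, lying on the bench: bystander, leave it.
Mind the look-alikes: they are no part of the job. What is shaped like the part that bears empty_low_bar but green or red is not meant.

How it is judged:
By the outcome, as a careful person would: the job done as asked, in the order asked, and still so for the second after the job is handed in, with the robot touching nothing.
It also fails if it takes over 72 s, if anything falls off the work surface, if the arm or the gripper's body presses on something with over 40 N, if the wrist force passes 120 N, or if a joint passes its speed limit or range.

## Working session

There is one attempt and no reset: what is moved stays moved. The work goes in short steps, Python scripts to look and compute and a tool call to move; the robot and the scene stay as the last step left them, time stands still between calls to the robot, and variables do not carry over. Pictures are saved under pics/ and viewed, at most 10 in all, crops included, and the job is handed in when it is done.

Besides the shell and the picture viewer there is one more tool, called as a command line: name --argument value ..., lists and objects as JSON in quotes. apply_moves: Moves the arm, as the interface text tells. Its arguments: {"type":"object","properties":{"steps":{"type":"array","items":{"type":"number"}},"jaw":{"type":"number"},"newtons":{"type":"number"}},"required":["steps"]}

```bash
mkdir -p pics
python3 - <<'E'
from rig import *
import cv2
s=get_state();print(s['clock'],s['position'],s['ee_rot'],s['width'])
for n in("scene","top"):
    im=get_image(n);cv2.imwrite(f"pics/{n}0.png",im[:,:,::-1]);print(n,calibration(n))
E
```

```text
0.0 [ 0.25960826 -0.51246781  0.23045983] [-8.88667523e-04  9.72650025e-01  2.32273824e-01 -9.90190899e-05] 0.08541328173895911
scene {'fx': 490.31000994895004, 'fy': 490.31000994895004, 'cx': 317.5626405989594, 'cy': 197.9433654333662, 'xyz': array([ 1.36072497, -0.02880509,  1.37431631]), 'rotation': array([0.67303979, 0.21948294, 0.21203344, 0.67371099])}
top {'fx': 363.9741201272637, 'fy': 363.9741201272637, 'cx': 317.39405387152374, 'cy': 200.23553261659674, 'xyz': array([ 0.28910103, -0.03843636,  1.22543313]), 'rotation': array([ 0.74307683,  0.08279669, -0.07137128, -0.6602179 ])}
```

View pics/scene0.png

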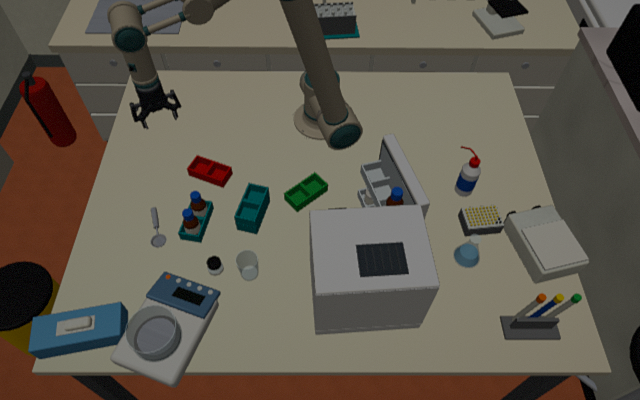

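View pics/top0.png

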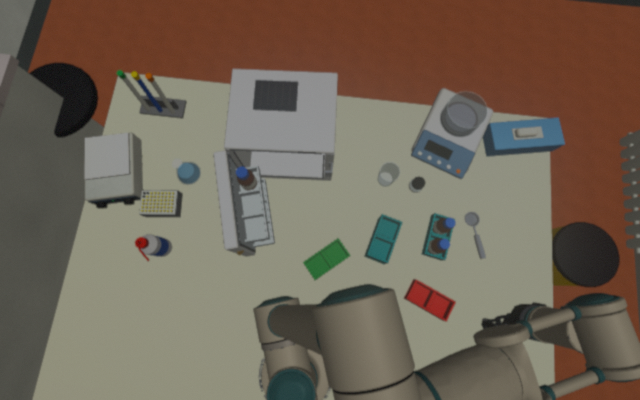

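Scene: the teal tray with two blue-capped bottles is at scene (196,220) / top (438,237). The empty teal pile is at scene (252,208) / top (383,240). The door is open at top (225,155) to (238,250). The green tray (306,190) and red tray (210,170) are look-alikes. The blue cap at scene (397,192) is the fixed bottle in the door.

```bash
cat > h.py <<'E'
import numpy as np, cv2
from scipy.spatial.transform import Rotation as R
def rot(q): return R.from_quat([q[1],q[2],q[3],q[0]])
def ray(c,u,v):
    d=np.array([(u-c['cx'])/c['fx'],-(v-c['cy'])/c['fy'],-1.]); return rot(c['rotation']).apply(d)
def plane(c,u,v,z):
    d=ray(c,u,v); p=np.array(c['xyz']); return p+d*(z-p[2])/d[2]
def tri(c1,a,c2,b):
    d1,d2=ray(c1,*a),ray(c2,*b);p1,p2=np.array(c1['xyz']),np.array(c2['xyz'])
    t=np.linalg.lstsq(np.c_[d1,-d2],p2-p1,rcond=None)[0]
    A,B=p1+t[0]*d1,p2+t[1]*d2; return (A+B)/2,np.linalg.norm(A-B)
def proj(c,p):
    q=rot(c['rotation']).inv().apply(np.array(p)-c['xyz']); return c['cx']-c['fx']*q[0]/q[2], c['cy']+c['fy']*q[1]/q[2]
def blobs(im,lo,hi,amin=20):
    m=cv2.inRange(cv2.cvtColor(im,cv2.COLOR_RGB2HSV),lo,hi)
    n,l,st,ce=cv2.connectedComponentsWithStats(m); return m,l,[(i,*ce[i].round(1),st[i,4]) for i in range(1,n) if st[i,4]>=amin]
E
python3 - <<'E'
from h import *
from rig import calibration
for n in("scene","top"):
    im=cv2.imread(f"pics/{n}0.png")[:,:,::-1].copy();c=calibration(n)
    m,l,b=blobs(im,(104,120,40),(122,255,255),25);print(n,"blue",b)
    m,l,b=blobs(im,(82,110,40),(98,255,255),100)
    for i,u,v,a in b:
        k=np.argwhere(l==i)[:,::-1]
        print(n,"teal",(u,v,a))
        if a<2500:
          for z in (.04,.08):
            r=cv2.minAreaRect(np.array([plane(c,x,y,z)[:2]*1000 for x,y in k],np.float32));print("  ",z,np.round(r[0],1),np.round(r[1],1),round(r[2],1))
a=cv2.imread("pics/top0.png")[140:265,200:345];b=cv2.imread("pics/scene0.png")[125:225,350:440]
a=cv2.resize(a,None,fx=4,fy=4,interpolation=2);a=cv2.copyMakeBorder(a,0,80,0,0,0)[:580]
cv2.imwrite("pics/doortop.png",cv2.convertScaleAbs(a[:500],alpha=1.3))
cv2.imwrite("pics/doorscene.png",cv2.resize(b,None,fx=6,fy=6,interpolation=2)[:600])
E
```

```text
scene blue [(1, np.float64(464.9), np.float64(184.3), np.int32(188)), (2, np.float64(396.5), np.float64(193.4), np.int32(139)), (3, np.float64(195.2), np.float64(196.7), np.int32(98)), (4, np.float64(187.8), np.float64(214.3), np.int32(108)), (74, np.float64(543.2), np.float64(309.1), np.int32(126))]
scene teal (np.float64(343.3), np.float64(34.5), np.int32(166))
   0.04 [-475.1  104.3] [ 79.3 176.4] 30.1
   0.08 [-420.1  100.3] [ 77.  171.1] 30.1
scene teal (np.float64(250.7), np.float64(207.1), np.int32(820))
   0.04 [ 443.1 -236.3] [ 79.4 186.7] 79.6
   0.08 [ 470.6 -230.1] [ 77.  181.1] 79.6
scene teal (np.float64(196.8), np.float64(223.9), np.int32(218))
   0.04 [ 493.9 -412.1] [ 73.  154.5] 81.5
   0.08 [ 519.9 -400.6] [ 70.8 149.8] 81.5
top blue [(1, np.float64(150.5), np.float64(96.7), np.int32(107)), (2, np.float64(241.4), np.float64(172.2), np.int32(100)), (3, np.float64(449.2), np.float64(222.4), np.int32(70)), (4, np.float64(163.0), np.float64(247.3), np.int32(89)), (5, np.float64(444.0), np.float64(243.4), np.int32(76))]
top teal (np.float64(435.3), np.float64(239.9), np.int32(195))
   0.04 [ 478.1 -410.9] [ 66.6 135.9] 79.9
   0.08 [ 471.7 -398.3] [ 64.4 131.4] 79.9
top teal (np.float64(382.5), np.float64(240.0), np.int32(785))
   0.04 [ 449.3 -233.5] [ 69.1 140.2] 74.4
   0.08 [ 443.9 -226.9] [ 66.8 135.4] 74.4
```

View pics/doortop.png

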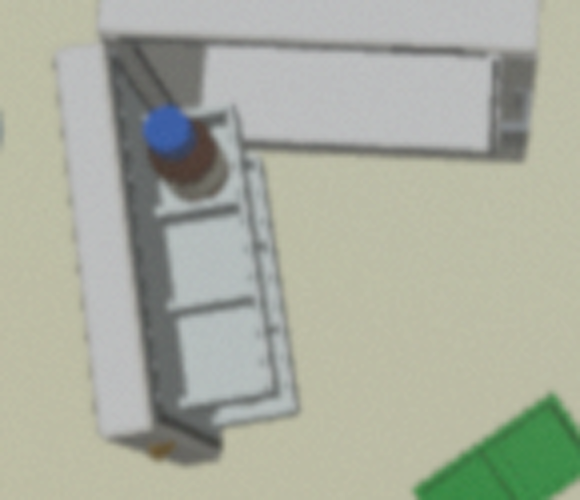

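View pics/doorscene.png

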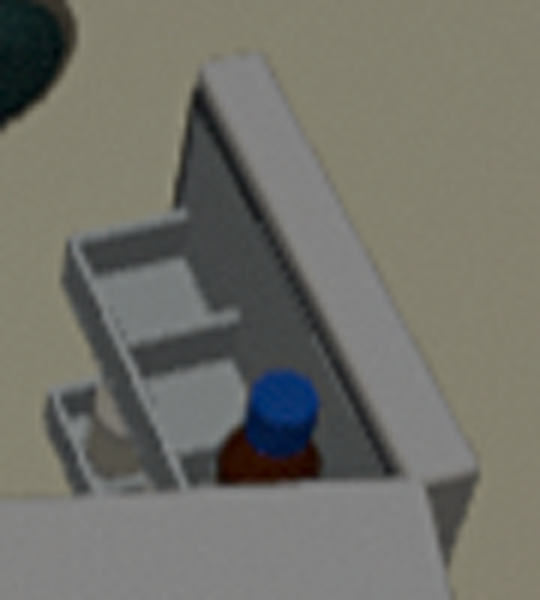

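Run:
```python
from h import *
from rig import calibration
T,S=calibration("top"),calibration("scene")
np.set_printoptions(precision=4,suppress=True)
for n,a,b in (("A",(449.2,222.4),(195.2,196.7)),("B",(444.0,243.4),(187.8,214.3)),("fixed",(241.4,172.2),(396.5,193.4))):
    print(n,tri(T,a,S,b),plane(T,*a,.108),plane(S,*b,.102))
P={}
for n,a,b in (("oh",(214.5,152),(429.2,203.3)),("ih",(226.3,150.5),(418.3,204.7)),("if",(238.3,247),(383.8,135.8)),("of",(225.5,249.3),(393.7,134.2))):
    print(n,tri(T,a,S,b),plane(T,*a,.29),plane(S,*b,.29));P[n]=plane(T,*a,.29)[:2]
for n,(x,y) in {"edge bay corner":(275,392),"mid/edge in":(170,308),"mid/edge out":(253,298),"h/mid in":(160,212),"h/mid out":(238,207)}.items(): print(n,plane(T,x/4+200,y/4+140,.204))
d=P['if']-P['ih'];print(np.linalg.norm(d),np.linalg.norm(P['of']-P['oh']),np.degrees(np.arctan2(d[1],d[0])))
```

```text
A (array([ 0.5   , -0.3889,  0.1757]), np.float64(0.014146833036899554)) [ 0.5137 -0.4195  0.108 ] [ 0.4492 -0.4033  0.102 ]
B (array([ 0.4598, -0.4398,  0.0155]), np.float64(0.005929898685995972)) [ 0.4467 -0.4063  0.108 ] [ 0.5165 -0.4166  0.102 ]
fixed (array([0.5541, 0.2057, 0.2684]), np.float64(0.000877941771798818)) [0.5985 0.2471 0.108 ] [0.4328 0.2404 0.102 ]
oh (array([0.5983, 0.2864, 0.2833]), np.float64(0.0030598163916467167)) [0.596  0.2825 0.29  ] [0.6026 0.2861 0.29  ]
ih (array([0.6053, 0.2547, 0.2863]), np.float64(0.004217704338075016)) [0.604  0.2514 0.29  ] [0.6074 0.256  0.29  ]
if (array([0.3503, 0.1811, 0.2822]), np.float64(0.006721979630499305)) [0.3499 0.1759 0.29  ] [0.3567 0.183  0.29  ]
of (array([0.3408, 0.213 , 0.2793]), np.float64(0.0052886031749762585)) [0.3402 0.2075 0.29  ] [0.35   0.2133 0.29  ]
edge bay corner [0.3904 0.1147 0.204 ]
mid/edge in [0.4409 0.1977 0.204 ]
mid/edge out [0.455  0.1401 0.204 ]
h/mid in [0.5095 0.2164 0.204 ]
h/mid out [0.5198 0.1609 0.204 ]
0.265086001948885 0.2665386950292389 -163.45145504721256
```

apply_moves --steps '[16, 8, 12, 0, 16, 8, 12, 0, 16, 8, 12, 0, 16, 8, 12, 0, 16, 8, 12, 0, 16, 8, 12, 0, 16, 8, 12, 0, 16, 8, 12, 0]'

```text
clock: 0.77
position: [0.4194, -0.4328, 0.3504]
ee_rot: [-0.0, 0.973, 0.233, -0.001]
contact_force: [-0.8, -0.6, -0.5]
width: 0.0852
gripper_force: 0.0
```

Run:
```python
from rig import *
import cv2,json
s=get_state();c=calibration("wrist");print(s['clock'],s['position'],s['qd'].round(3) if hasattr(s['qd'],'round') else s['qd'],c)
im=get_image("wrist");cv2.imwrite("pics/w1.png",im[:,:,::-1])
json.dump({k:(v.tolist() if hasattr(v,'tolist') else v) for k,v in c.items()},open("w1.json","w"))
```

```text
0.7667 [ 0.41935485 -0.43282866  0.35041878] [-0.031  0.007  0.034 -0.003 -0.001  0.   ] {'fx': 293.4087740799687, 'fy': 293.4087740799687, 'cx': 318.35507868565145, 'cy': 198.60156523779415, 'xyz': array([ 0.49041795, -0.39630888,  0.4924634 ]), 'rotation': array([ 0.84201616, -0.13282022,  0.08153949, -0.51644834])}
```

View pics/w1.png

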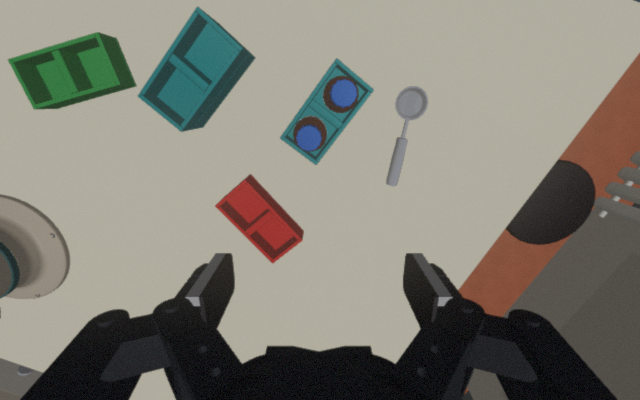

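Run:
```python
from h import *
import json
np.set_printoptions(precision=4,suppress=True)
c=json.load(open("w1.json"));im=cv2.imread("pics/w1.png")[:,:,::-1].copy()
m,l,b=blobs(im,(104,120,40),(122,255,255),60)
for i,u,v,a in b:
    if v<200: print("cap",u,v,a,plane(c,u,v,.112))
m,l,b=blobs(im,(80,100,30),(100,255,255),60)
k=[]
for i,u,v,a in b:
    print(u,v,a)
    if 270<u<380 and v<180: k+=np.argwhere(l==i)[:,::-1].tolist()
r=cv2.minAreaRect(np.array([plane(c,x,y,.04)[:2]*1000 for x,y in k],np.float32));print(r)
```

```text
cap 343.2 92.9 559 [ 0.5153 -0.4176  0.112 ]
cap 308.4 137.6 492 [ 0.4479 -0.4036  0.112 ]
192.7 70.4 5691
326.0 110.5 2038
((481.9249267578125, -412.017333984375), (67.51818084716797, 137.37403869628906), 79.66645050048828)
```

apply_moves --steps '[9.6, 1.5, -4, 0, 9.6, 1.5, -8, 0, 9.6, 1.5, -12, 0, 9.6, 1.5, -16, 0, 9.6, 1.5, -19, 0, 9.6, 1.5, -19, 0, 9.6, 1.5, -19, 0, 9.6, 1.5, -19, 0]' --jaw 90

```text
clock: 1.48
position: [0.5135, -0.4181, 0.159]
ee_rot: [-0.002, 0.973, 0.231, -0.002]
contact_force: [-0.6, -0.2, 1.0]
width: 0.0556
gripper_force: 0.0
```

Run:
```python
from rig import *
import cv2
from h import *
np.set_printoptions(precision=4,suppress=True)
s=get_state();c=calibration("wrist");print(s['clock'],s['position'])
im=get_image("wrist");cv2.imwrite("pics/w2.png",im[:,:,::-1])
m,l,b=blobs(im,(104,120,40),(122,255,255),60)
for i,u,v,a in b: print("cap",u,v,a,plane(c,u,v,.112))
```

```text
1.4833 [ 0.5135 -0.4181  0.159 ]
cap 319.5 218.3 1860 [ 0.5175 -0.4163  0.112 ]
cap 273.4 282.7 926 [ 0.4558 -0.409   0.112 ]
```

View pics/w2.png

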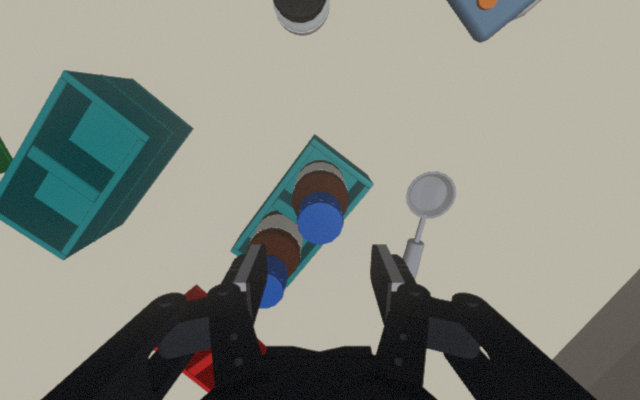

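Cap A is centred between the fingers at (320,218). Cap B is beside the left finger at (272,282). The top rim of the pile shows at (67,72), (148,139) and (65,258).

apply_moves --steps '[0.1, 0.1, -2, 0, 0.1, 0.1, -4, 0, 0.1, 0.1, -6, 0, 0.1, 0.1, -7.7, 0, 0.1, 0.1, -7.7, 0, 0.1, 0.1, -7.7, 0]'

```text
clock: 2.03
position: [0.5169, -0.4182, 0.0861]
ee_rot: [0.001, 0.973, 0.232, 0.001]
contact_force: [0.7, -0.6, 1.1]
width: 0.0555
gripper_force: 0.0
```

apply_moves --steps '[0, 0, 0, 0, 0, 0, 0, 0, 0, 0, 0, 0, 0, 0, 0, 0, 0, 0, 0, 0]' --jaw 255 --newtons 35

```text
clock: 2.45
position: [0.5177, -0.418, 0.087]
ee_rot: [0.002, 0.973, 0.232, 0.001]
contact_force: [-1.3, 1.2, 6.4]
width: 0.031
gripper_force: 34.5
```

apply_moves --steps '[0, 0, 1, 0, 0, 0, 3, 0, 0, 0, 6, 0, 0, 0, 10, 0, 0, 0, 14, 0, 0, 0, 18, 0, 0, 0, 22, 0, 0, 0, 25, 0]'

```text
clock: 3.12
position: [0.5169, -0.417, 0.3391]
ee_rot: [0.002, 0.973, 0.232, 0.001]
contact_force: [0.7, -0.0, -1.6]
width: 0.0308
gripper_force: 35.3
```

Run:
```python
from h import *
from rig import calibration,get_state
np.set_printoptions(precision=4,suppress=True)
import json
# calibration at w2 from the tool->camera transform of w1
c1=json.load(open("w1.json"))
s=get_state();print(s['position'],s['qpos'])
c=calibration("wrist")
Rt=rot(s['ee_rot']);off=Rt.inv().apply(c['xyz']-np.array(s['position']));rr=Rt.inv()*rot(c['rotation'])
Rn=rot([-0.002,0.973,0.231,-0.002]);q=(Rn*rr).as_quat()
c2=dict(c1,xyz=np.array([.5135,-.4181,.159])+Rn.apply(off),rotation=[q[3],*q[:3]])
P=[plane(c2,*p,.08) for p in ((67,72),(148,139),(65,258))]
print(*P);print("centre",(P[0]+P[2])/2,np.linalg.norm(P[0]-P[1]),np.linalg.norm(P[2]-P[1]))
d=P[1]-P[2];print(np.degrees(np.arctan2(d[1],d[0])))
```

```text
[ 0.5169 -0.417   0.3391] [-0.7835  0.3803  1.0901 -0.      1.6664  0.3184]
[ 0.5243 -0.2159  0.08  ] [ 0.505  -0.2797  0.08  ] [ 0.3758 -0.2454  0.08  ]
centre [ 0.4501 -0.2306  0.08  ] 0.06665697288908892 0.13361109017621817
-14.85811246494878
```

apply_moves --steps '[-0.5, 3.5, 0.5, 7, -1, 7, 1, 14, -1.5, 11, 1.5, 21, -2, 15, 2, 28, -2.5, 19, 2, 35, -3, 23, 2, 42, -3.5, 27, 2, 49, -4, 30, 2, 56]'

```text
clock: 3.78
position: [0.4755, -0.1137, 0.3551]
ee_rot: [-0.0, 0.747, 0.664, 0.001]
contact_force: [0.4, -0.3, -1.9]
width: 0.031
gripper_force: 35.4
```

apply_moves --steps '[-1, 4, 0, 7, -2, 8, 0, 14, -2.5, 12, 0, 21, -2.5, 14, 0, 24, -2.5, 14, 0, 24, -2.5, 14, 0, 24]'

```text
clock: 4.28
position: [0.4513, 0.0239, 0.355]
ee_rot: [0.001, 0.595, 0.804, 0.0]
contact_force: [-0.5, -0.0, -2.9]
width: 0.0308
gripper_force: 35.5
```

Run:
```python
from rig import *
from h import *
import json
s=get_state();c=calibration("wrist");print(s['clock'],s['position'],s['qpos'])
im=get_image("wrist");cv2.imwrite("pics/w3.png",im[:,:,::-1])
json.dump({k:(v.tolist() if hasattr(v,'tolist') else v) for k,v in c.items()},open("w3.json","w"))
```

```text
4.2833 [0.45126572 0.02385494 0.35497627] [-1.00854988e-01  3.70431122e-02  1.50103393e+00 -6.34046327e-04
  1.60241945e+00 -3.97338915e-01]
```

View pics/w3.png

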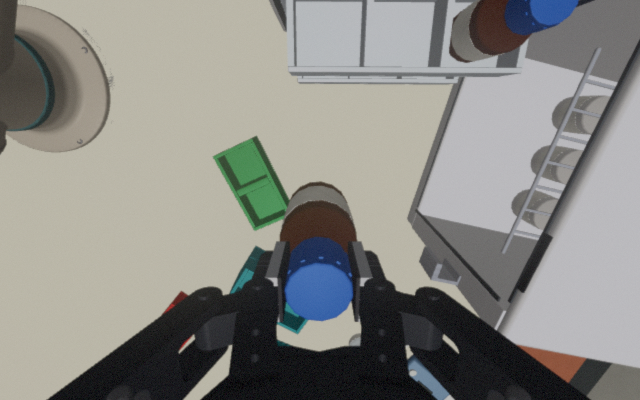

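The held bottle is at (320,250). The upper rack is square to the image: its outer wall runs (290,70) to (522,72), with dividers at u≈363 and u≈438. The fixed bottle is at (490,30).

Run:
```python
from h import *
import json
np.set_printoptions(precision=4,suppress=True)
c=json.load(open("w3.json"));im=cv2.imread("pics/w3.png")
P={n:plane(c,*p,.204) for n,p in dict(L=(291,68),Rr=(522,69),d1=(363.5,67),d2=(440,67)).items()};print(P)
g=cv2.cvtColor(im,cv2.COLOR_BGR2GRAY);print(g[60,280:300],g[40,355:375],g[40,425:460]);print(g[55:90,330],g[55:90,410])
d=P['Rr']-P['L'];print(np.linalg.norm(d),np.degrees(np.arctan2(d[1],d[0])))
```

```text
{'L': array([0.3962, 0.1224, 0.204 ]), 'Rr': array([0.5993, 0.1838, 0.204 ]), 'd1': array([0.4595, 0.1427, 0.204 ]), 'd2': array([0.5266, 0.1633, 0.204 ])}
[183 181 180 182 181 182 181 185 184 185 184 183 184 175 124 104 139 180
 183 185] [183 185 186 184 180 153 102  95  94 114 152 184 185 185 186 184 185 185
 184 185] [182 184 184 182 178 153 104  90  91  91  90  93  90  89  95  93  90 104
 137 181 182 184 183 182 172 104  84 101 104 106 107 106 104 105 104]
[185 182 184 184 184 183 184 183 185 184 183 165 179 183 186 184 172 128
 112 113 135 177 184 171 183 184 180 128 122 174 181 182 181 185 182] [185 184 184 184 184 185 184 183 183 184 184 182 174 180 183 182 181 148
 120 113 116 149 174 160 178 184 180 155 130 161 178 181 181 182 182]
0.21224602104971854 16.811315526516097
```

apply_moves --steps '[0.9, 4, 0, 0, 1.8, 8, 0, 0, 2.7, 12, 0, 0, 3.5, 15, 0, 0, 3.7, 16.2, 0, 0, 3.7, 16.2, 0, 0, 3.7, 16.2, 0, 0, 3.7, 16.2, 0, 0]'

```text
clock: 5.0
position: [0.4889, 0.1832, 0.3542]
ee_rot: [0.0, 0.597, 0.803, -0.001]
contact_force: [-0.4, 0.7, -2.3]
width: 0.0309
gripper_force: 35.6
```

Run:
```python
from rig import *
from h import *
s=get_state();c=calibration("wrist");print(s['clock'],s['position'])
a=get_image("wrist");b=get_image("top")
v=np.zeros((600,640,3),np.uint8);v[:400]=a[:,:,::-1];v[400:,:320]=cv2.resize(b[140:265,200:400],(320,200))[:,:,::-1]
cv2.imwrite("pics/w4.png",v)
```

```text
5.0 [0.48886583 0.18316083 0.35419431]
```

View pics/w4.png

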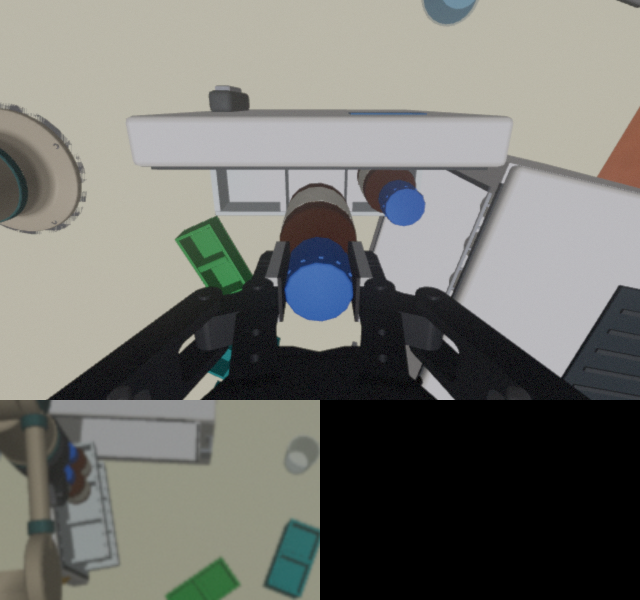

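The held bottle is over the mid bay, between the dividers at u≈287 and u≈347. The fixed cap is at (404,206), and the door-top inner edge is at row 165.

Run:
```python
from rig import *
from h import *
np.set_printoptions(precision=4,suppress=True)
c=calibration("wrist");im=cv2.imread("pics/w4.png")[:400,:,::-1].copy()
m,l,b=blobs(im,(104,120,40),(122,255,255),60);print(b)
u=np.array([.957,.289,0]);n=np.array([.289,-.957,0])
f=plane(c,404,206,.282);print("fixed",f,"mid",f-.07*u)
E=[plane(c,x,165,.285) for x in(160,480)];print(E);e=E[0];print("mid from inner edge: perp of (.4878,.1858)",(np.array([.4878,.1858,0])-e)@n, (np.array([.4878,.1858,0])-E[1])@n)
```

```text
[(3, np.float64(403.4), np.float64(205.7), np.int32(1232)), (12, np.float64(318.5), np.float64(279.6), np.int32(4588))]
fixed [0.5523 0.2064 0.282 ] mid [0.4853 0.1862 0.282 ]
[array([0.3684, 0.1853, 0.285 ]), array([0.5924, 0.2528, 0.285 ])]
mid from inner edge: perp of (.4878,.1858) 0.03402359484749395 0.03386230023748188
```

apply_moves --steps '[-0.2, 0.4, -2, 0, -0.2, 0.4, -4, 0, -0.2, 0.4, -6, 0, -0.2, 0.4, -7.5, 0, -0.2, 0.4, -8.6, 0, -0.2, 0.4, -9.4, 0, -0.2, 0.4, -9.9, 0, -0.2, 0.4, -9.9, 0]'

```text
clock: 5.77
position: [0.4864, 0.1882, 0.2547]
ee_rot: [-0.0, 0.596, 0.803, -0.001]
contact_force: [0.2, -0.3, -2.3]
width: 0.0312
gripper_force: 35.7
```

apply_moves --steps '[0, 0, -0.15, 0, 0, 0, -0.25, 0, 0, 0, -0.25, 0]'

```text
clock: 6.02
position: [0.4871, 0.189, 0.2534]
ee_rot: [0.0, 0.596, 0.803, 0.0]
contact_force: [0.2, 0.6, -1.6]
width: 0.0313
gripper_force: 35.7
```

apply_moves --steps '[0, 0, 0, 0, 0, 0, 0, 0, 0, 0, 0, 0, 0, 0, 0, 0]' --jaw 105

```text
clock: 6.35
position: [0.4871, 0.1891, 0.2533]
ee_rot: [0.0, 0.596, 0.803, 0.0]
contact_force: [-0.4, -0.4, 0.4]
width: 0.0503
gripper_force: 0.0
```

apply_moves --steps '[0, 0, 1, 0, 0, 0, 2.5, 0, 0, 0, 5, 0, 0, 0, 8, 0, 0, 0, 11, 0, 0, 0, 11, 0]'

```text
clock: 6.85
position: [0.4894, 0.1897, 0.3701]
ee_rot: [0.004, 0.596, 0.803, 0.005]
contact_force: [0.5, -0.5, 0.1]
width: 0.0502
gripper_force: 0.0
```

apply_moves --steps '[0, -4, 0, -7, 0, -8, 0, -14, -0.5, -12, 0, -21, -1, -16, 0, -28, -1.5, -20, -1, -35, -2, -24, -2, -42, -2.5, -28, -3, -49, -3, -31, -4, -56]'

```text
clock: 7.52
position: [0.4563, -0.1239, 0.3231]
ee_rot: [0.001, 0.905, 0.426, 0.0]
contact_force: [0.3, 1.3, 0.5]
width: 0.0498
gripper_force: 0.0
```

apply_moves --steps '[-0.2, -4, 0, -7, -0.4, -8, -1, -14, -0.6, -12, -2, -21, -0.8, -15, -4, -24, -1, -19, -7, -24, -1, -23, -10, -24, -1.1, -26.5, -14, -24, -1.1, -28.3, -16, -24]'

```text
clock: 8.18
position: [0.446, -0.3973, 0.1722]
ee_rot: [0.001, 0.973, 0.232, 0.001]
contact_force: [0.7, -0.1, 0.6]
width: 0.0501
gripper_force: 0.0
```

apply_moves --steps '[0, 0, 0, 0, 0, 0, 0, 0, 0, 0, 0, 0]'

```text
clock: 8.43
position: [0.4462, -0.3949, 0.173]
ee_rot: [-0.0, 0.973, 0.232, 0.0]
contact_force: [-0.6, 0.1, 0.2]
width: 0.0501
gripper_force: 0.0
```

Run:
```python
from rig import *
from h import *
np.set_printoptions(precision=4,suppress=True)
s=get_state();c=calibration("wrist");print(s['clock'],s['position'])
im=get_image("wrist");cv2.imwrite("pics/w5.png",im[:,:,::-1])
m,l,b=blobs(im,(104,120,40),(122,255,255),60)
for i,u,v,a in b: print("cap",u,v,a,plane(c,u,v,.112))
m,l,b=blobs(im,(80,100,30),(100,255,255),300)
for i,u,v,a in b:
    k=np.argwhere(l==i)[:,::-1]; r=cv2.minAreaRect(np.array([plane(c,x,y,.04)[:2]*1000 for x,y in k],np.float32));print(u,v,a,r)
```

```text
8.4333 [ 0.4462 -0.3949  0.173 ]
cap 330.2 217.5 1513 [ 0.4496 -0.4027  0.112 ]
136.5 101.9 20070 ((438.05035400390625, -217.4337921142578), (101.53683471679688, 169.80105590820312), 74.7601318359375)
362.3 144.5 6612 ((482.248291015625, -410.95025634765625), (69.60810852050781, 137.8155517578125), 79.48139953613281)
```

apply_moves --steps '[0.2, -0.85, -1, 0, 0.2, -0.85, -3, 0, 0.2, -0.85, -5, 0, 0.2, -0.85, -7, 0, 0.2, -0.85, -8.7, 0, 0.2, -0.85, -8.7, 0, 0.2, -0.85, -8.7, 0]'

```text
clock: 9.07
position: [0.4482, -0.403, 0.0856]
ee_rot: [-0.0, 0.973, 0.233, -0.0]
contact_force: [-0.0, 0.2, 0.2]
width: 0.05
gripper_force: 0.0
```

apply_moves --steps '[0, 0, 0, 0, 0, 0, 0, 0, 0, 0, 0, 0, 0, 0, 0, 0, 0, 0, 0, 0]' --jaw 255 --newtons 35

```text
clock: 9.48
position: [0.4488, -0.4043, 0.0873]
ee_rot: [0.001, 0.973, 0.232, 0.001]
contact_force: [1.0, 2.2, 6.3]
width: 0.0306
gripper_force: 35.0
```

apply_moves --steps '[0, 0, 1, 0, 0, 0, 3, 0, 0, 0, 6, 0, 0, 0, 10, 0, 0, 0, 14, 0, 0, 0, 18, 0, 0, 0, 22, 0, 0, 0, 27, 0]'

```text
clock: 10.15
position: [0.4471, -0.4029, 0.3493]
ee_rot: [-0.0, 0.973, 0.232, -0.0]
contact_force: [0.7, -0.7, -2.3]
width: 0.0309
gripper_force: 35.0
```

apply_moves --steps '[-0.2, 3.5, 0, 7, -0.4, 7, 0, 14, -0.6, 11, 0, 21, -0.8, 15, 0, 28, -1, 19, 0, 35, -1.2, 23, 0, 42, -1.4, 27, 0, 49, -1.6, 30, 0, 56]'

```text
clock: 10.82
position: [0.4306, -0.1005, 0.3476]
ee_rot: [-0.0, 0.748, 0.664, 0.001]
contact_force: [0.7, -0.0, -1.3]
width: 0.0308
gripper_force: 35.5
```

apply_moves --steps '[-0.2, 4, 0, 7, -0.4, 8, 0, 14, -0.6, 12, 0, 21, -0.8, 16, 0, 24, -1, 20, 0, 24, -1.2, 24, 0, 24, -1.2, 27.1, 0, 24, -1.2, 27.1, 0, 24]'

```text
clock: 11.48
position: [0.4189, 0.1726, 0.3473]
ee_rot: [-0.001, 0.593, 0.805, 0.002]
contact_force: [0.6, -0.2, -0.4]
width: 0.031
gripper_force: 35.5
```

apply_moves --steps '[0, 0, 0, 0, 0, 0, 0, 0, 0, 0, 0, 0]'

```text
clock: 11.73
position: [0.4198, 0.1663, 0.3472]
ee_rot: [0.0, 0.596, 0.803, -0.0]
contact_force: [0.4, -0.3, -0.8]
width: 0.031
gripper_force: 35.5
```

Run:
```python
from rig import *
from h import *
np.set_printoptions(precision=4,suppress=True)
s=get_state();c=calibration("wrist");print(s['clock'],s['position'],s['ee_rot'])
im=get_image("wrist");cv2.imwrite("pics/w6.png",im[:,:,::-1])
m,l,b=blobs(im,(104,120,40),(122,255,255),60)
for i,u,v,a in b: print("cap",u,v,a,plane(c,u,v,.282))
```

```text
11.7333 [0.4198 0.1663 0.3472] [ 0.0002  0.5964  0.8027 -0.0003]
cap 409.0 210.4 1357 [0.4853 0.1892 0.282 ]
cap 497.8 212.0 1340 [0.5499 0.2073 0.282 ]
cap 576.9 227.9 111 [0.6142 0.2132 0.282 ]
cap 318.5 277.4 4575 [0.437  0.1139 0.282 ]
cap 532.1 310.4 136 [0.6196 0.1354 0.282 ]
```

View pics/w6.png

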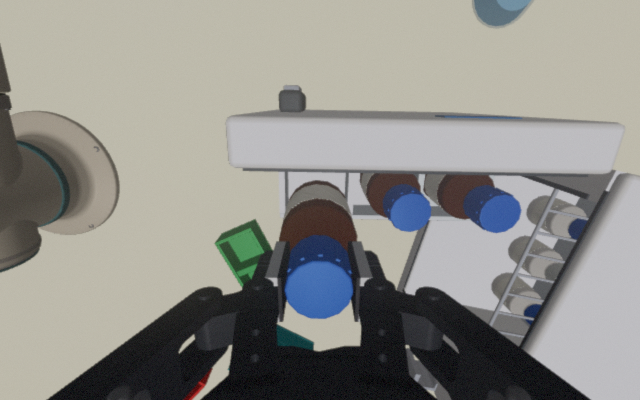

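The mid bottle stands upright in its bay at (405,205), and the held bottle is over the edge bay, between the walls at u≈283 and u≈350. Lowering it now.

apply_moves --steps '[0, 0.2, -2, 0, 0, 0.2, -4, 0, 0, 0.2, -6, 0, 0, 0.2, -7.5, 0, 0, 0.2, -8.4, 0, 0, 0.2, -9, 0, 0, 0.2, -9.3, 0, 0, 0.2, -9.4, 0]'

```text
clock: 12.45
position: [0.4201, 0.169, 0.2534]
ee_rot: [0.0, 0.596, 0.803, 0.0]
contact_force: [-1.9, -0.9, -0.2]
width: 0.0309
gripper_force: 35.7
```

apply_moves --steps '[0, 0, -0.1, 0, 0, 0, -0.1, 0, 0, 0, -0.1, 0]'

```text
clock: 12.7
position: [0.4202, 0.1693, 0.2533]
ee_rot: [0.001, 0.596, 0.803, 0.0]
contact_force: [-1.6, -0.7, 5.1]
width: 0.0308
gripper_force: 36.0
```

apply_moves --steps '[0, 0, 0, 0, 0, 0, 0, 0, 0, 0, 0, 0, 0, 0, 0, 0]' --jaw 105

```text
clock: 13.03
position: [0.4201, 0.1697, 0.2521]
ee_rot: [0.0, 0.596, 0.803, 0.0]
contact_force: [0.2, 0.0, 0.6]
width: 0.0501
gripper_force: 0.0
```

apply_moves --steps '[0, 0, 1, 0, 0, 0, 2.5, 0, 0, 0, 5, 0, 0, 0, 8, 0, 0, 0, 11, 0, 0, 0, 11, 0]'

```text
clock: 13.53
position: [0.4227, 0.1702, 0.3687]
ee_rot: [0.004, 0.596, 0.803, 0.005]
contact_force: [0.2, 0.4, 1.1]
width: 0.0504
gripper_force: 0.0
```

Run:
```python
from rig import *
from h import *
np.set_printoptions(precision=4,suppress=True)
s=get_state();c=calibration("wrist");print(s['clock'],s['position'],s['ee_rot'])
im=get_image("wrist");cv2.imwrite("pics/w7.png",im[:,:,::-1])
m,l,b=blobs(im,(104,120,40),(122,255,255),200)
for i,u,v,a in b: print("cap",u,v,a,plane(c,u,v,.282))
```

```text
13.5333 [0.4227 0.1702 0.3687] [0.004  0.5957 0.8032 0.0047]
cap 313.1 204.7 1064 [0.4206 0.1696 0.282 ]
cap 394.9 204.3 1105 [0.4854 0.1893 0.282 ]
cap 475.4 206.2 1056 [0.5504 0.2071 0.282 ]
```

apply_moves --steps '[0, -4, 0, -7, 0.4, -8, 0, -14, 0.8, -12, 0, -21, 1.2, -16, 0, -28, 1.6, -20, -1, -28, 2, -24, -2, -28, 2.5, -28, -3, -28, 3, -31, -4, -28]'

```text
clock: 14.25
position: [0.4493, -0.1435, 0.321]
ee_rot: [0.0, 0.773, 0.634, -0.001]
contact_force: [-0.1, 1.0, 0.5]
width: 0.0501
gripper_force: 0.0
```

apply_moves --steps '[0.5, -4, -1, 0, 1, -8, -2, 0, 1.5, -12, -4, 0, 2, -16, -6, 0, 2.5, -19, -9, 0, 2.9, -22.5, -12, 0, 3.1, -25, -13, 0, 3.1, -27, -13, 0]'

```text
clock: 14.92
position: [0.4789, -0.4119, 0.1858]
ee_rot: [-0.004, 0.773, 0.635, -0.001]
contact_force: [0.1, 1.0, -0.7]
width: 0.0502
gripper_force: 0.0
```

apply_moves --steps '[0, 0, 0, 0, 0, 0, 0, 0, 0, 0, 0, 0]'

```text
clock: 15.17
position: [0.4807, -0.4096, 0.1918]
ee_rot: [-0.001, 0.772, 0.635, 0.0]
contact_force: [-0.0, -0.1, 0.6]
width: 0.0502
gripper_force: 0.0
```

Run:
```python
from rig import *
from h import *
import json
np.set_printoptions(precision=4,suppress=True)
s=get_state();c=calibration("wrist");print(s['clock'],s['position'],s['ee_rot'],s['contact_force'])
im=get_image("wrist");cv2.imwrite("pics/w8.png",im[:,:,::-1])
json.dump({k:(v.tolist() if hasattr(v,'tolist') else v) for k,v in c.items()},open("w8.json","w"))
m,l,b=blobs(im,(80,100,30),(100,255,255),300)
for i,u,v,a in b:
    k=np.argwhere(l==i)[:,::-1]; r=cv2.minAreaRect(np.array([plane(c,x,y,.04)[:2]*1000 for x,y in k],np.float32));print(u,v,a,r)
```

```text
15.1667 [ 0.4807 -0.4096  0.1918] [-0.0007  0.7724  0.6351  0.0003] [-0.0442 -0.1093  0.5556]
233.1 17.8 6425 ((432.12615966796875, -248.97018432617188), (34.174320220947266, 161.40316772460938), 78.90232849121094)
319.9 183.3 7506 ((482.2249755859375, -410.7212829589844), (69.82461547851562, 137.601806640625), 79.61004638671875)
```

View pics/w8.png

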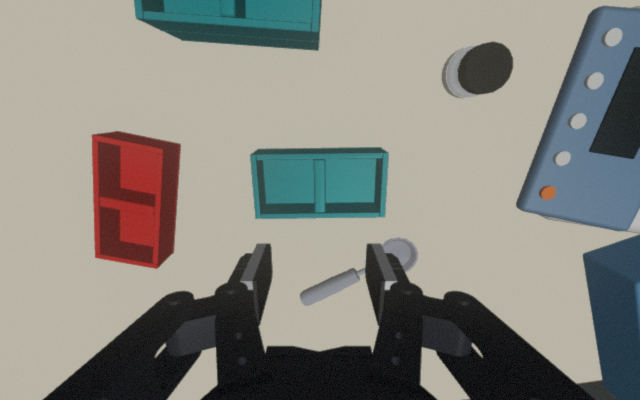

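Tray emptied, lying at (320,184); the spatula is just below it at (340,285), and the pile is cut off at the top. I'll put the camera directly above the pile once to get a clean rim measurement.

apply_moves --steps '[-1.5, 3.5, 1, 0, -3, 7, 2, 0, -4.6, 10, 3, 0, -4.6, 10, 3, 0, -4.6, 10, 3, 0, -4.6, 10, 3, 0, -4.6, 10, 3, 0]'

```text
clock: 15.8
position: [0.4355, -0.3108, 0.2223]
ee_rot: [0.001, 0.772, 0.635, 0.0]
contact_force: [-0.2, -0.9, 0.3]
width: 0.05
gripper_force: 0.0
```

Run:
```python
from rig import *
from h import *
np.set_printoptions(precision=4,suppress=True)
s=get_state();c=calibration("wrist");print(s['clock'],s['position'],c['xyz'])
im=get_image("wrist");cv2.imwrite("pics/w9.png",im[:,:,::-1])
m,l,b=blobs(im,(80,100,30),(100,255,255),300)
for i,u,v,a in b:
    k=np.argwhere(l==i)[:,::-1]
    for z in(.04,.08): print(u,v,a,z,k.min(0),k.max(0),cv2.minAreaRect(np.array([plane(c,x,y,z)[:2]*1000 for x,y in k],np.float32)))
```

```text
15.8 [ 0.4355 -0.3108  0.2223] [ 0.4512 -0.2326  0.3645]
313.5 97.1 10544 0.04 [238  53] [393 141] ((447.842041015625, -227.14947509765625), (77.87230682373047, 157.2030792236328), 75.08406066894531)
313.5 97.1 10544 0.08 [238  53] [393 141] ((448.259033203125, -227.81854248046875), (68.27178955078125, 137.82228088378906), 75.08406066894531)
367.3 244.0 4393 0.04 [314 220] [428 273] ((482.1449279785156, -409.607177734375), (71.36981201171875, 137.482177734375), 79.6211929321289)
367.3 244.0 4393 0.08 [314 220] [428 273] ((478.3327331542969, -387.7818603515625), (62.57097244262695, 120.53265380859375), 79.62120056152344)
```

apply_moves --steps '[1.6, -3.5, -2, 0.8, 3.2, -7, -5, 0.8, 4.6, -10, -8, 0.8, 4.6, -10, -11, 0.8, 4.6, -10, -13, 0.8, 4.6, -10, -13, 0.8, 4.6, -10, -13, 0.8]'

```text
clock: 16.43
position: [0.4803, -0.4105, 0.0901]
ee_rot: [-0.002, 0.768, 0.64, -0.0]
contact_force: [0.6, 0.2, -0.1]
width: 0.0502
gripper_force: 0.0
```

apply_moves --steps '[0, 0, -2, 0, 0, 0, -4, 0, 0, 0, -6, 0, 0, 0, -7, 0, 0, 0, -7.6, 0, 0, 0, -7.6, 0, 0, 0, -7.6, 0]'

```text
clock: 17.02
position: [0.4817, -0.4112, 0.0174]
ee_rot: [0.001, 0.768, 0.641, 0.0]
contact_force: [-0.8, -1.0, -0.7]
width: 0.0506
gripper_force: 0.0
```

apply_moves --steps '[0, 0, -0.5, 0, 0, 0, -0.5, 0]'

```text
clock: 17.18
position: [0.4812, -0.4109, 0.0117]
ee_rot: [0.001, 0.768, 0.641, 0.0]
contact_force: [-0.2, 0.7, 1.1]
width: 0.0502
gripper_force: 0.0
```

apply_moves --steps '[0, 0, 0, 0, 0, 0, 0, 0, 0, 0, 0, 0, 0, 0, 0, 0, 0, 0, 0, 0, 0, 0, 0, 0, 0, 0, 0, 0]' --jaw 255 --newtons 40

```text
clock: 17.77
position: [0.4812, -0.4108, 0.0115]
ee_rot: [0.001, 0.768, 0.64, 0.0]
contact_force: [0.5, 1.0, 3.0]
width: 0.0118
gripper_force: 39.6
```

apply_moves --steps '[0, 0, 1, 0, 0, 0, 3, 0, 0, 0, 6, 0, 0, 0, 9, 0, 0, 0, 12, 0, 0, 0, 12, 0, 0, 0, 12, 0]'

```text
clock: 18.35
position: [0.4815, -0.4112, 0.1334]
ee_rot: [0.002, 0.768, 0.641, 0.0]
contact_force: [-0.6, 0.7, -2.5]
width: 0.0115
gripper_force: 39.2
```

apply_moves --steps '[-0.7, 3.8, 0.5, -1, -1.4, 7.6, 0.5, -2, -2.1, 11.4, 0.5, -3, -2.8, 15, 0.5, -4, -3.3, 18.2, 0.5, -4.5, -3.3, 18.2, 0.5, -4.5, -3.3, 18.2, 0.5, -4.5, -3.3, 18.2, 0.5, -4.5]'

```text
clock: 19.02
position: [0.4477, -0.2286, 0.1353]
ee_rot: [-0.0, 0.792, 0.61, -0.0]
contact_force: [-0.2, 0.1, -1.9]
width: 0.0111
gripper_force: 39.3
```

Run:
```python
from rig import *
from h import *
np.set_printoptions(precision=4,suppress=True)
s=get_state();c=calibration("wrist");z0=s['position'][2];print(s['clock'],s['position'],s['ee_rot'])
im=get_image("wrist");cv2.imwrite("pics/w10.png",im[:,:,::-1])
m,l,b=blobs(im,(80,100,30),(100,255,255),150)
for i,u,v,a in b:
    k=np.argwhere(l==i)[:,::-1]
    print(u,v,a,k.min(0),k.max(0),cv2.minAreaRect(np.array([plane(c,x,y,z0+.028)[:2]*1000 for x,y in k],np.float32)))
```

```text
19.0167 [ 0.4477 -0.2286  0.1353] [-0.0003  0.7923  0.6102 -0.0004]
319.4 240.1 34769 [154 159] [483 351] ((451.2713928222656, -217.42056274414062), (94.98049926757812, 138.41180419921875), 75.22685241699219)
211.0 339.7 159 [201 329] [221 350] ((390.5224304199219, -243.5274658203125), (16.420454025268555, 3.390390157699585), 28.99667739868164)
425.7 339.7 166 [416 329] [436 350] ((491.321044921875, -269.9522705078125), (3.4878227710723877, 16.034318923950195), 32.23213195800781)
```

apply_moves --steps '[0.05, 0.05, -1, 0, 0.05, 0.05, -2, 0, 0.05, 0.05, -3, 0, 0.05, 0.05, -3.7, 0, 0.05, 0.05, -4, 0, 0.05, 0.05, -4.2, 0, 0.05, 0.05, -4.3, 0, 0.05, 0.05, -4.3, 0]'

```text
clock: 19.73
position: [0.4485, -0.2281, 0.093]
ee_rot: [0.0, 0.793, 0.61, 0.0]
contact_force: [0.3, 0.1, -2.2]
width: 0.0112
gripper_force: 39.3
```

apply_moves --steps '[0, 0, -0.1, 0, 0, 0, -0.1, 0, 0, 0, -0.1, 0]'

```text
clock: 19.98
position: [0.4486, -0.2281, 0.0924]
ee_rot: [0.0, 0.792, 0.61, 0.0]
contact_force: [0.3, -0.1, -1.0]
width: 0.0114
gripper_force: 39.3
```

apply_moves --steps '[0, 0, -0.1, 0, 0, 0, -0.1, 0, 0, 0, -0.1, 0]'

```text
clock: 20.23
position: [0.4487, -0.2282, 0.0915]
ee_rot: [0.001, 0.792, 0.61, 0.0]
contact_force: [1.0, -0.4, 1.7]
width: 0.0116
gripper_force: 39.6
```

apply_moves --steps '[0, 0, 0, 0, 0, 0, 0, 0, 0, 0, 0, 0, 0, 0, 0, 0, 0, 0, 0, 0]' --jaw 120

```text
clock: 20.65
position: [0.4484, -0.228, 0.0911]
ee_rot: [0.0, 0.793, 0.61, 0.0]
contact_force: [0.4, -0.1, 0.9]
width: 0.0452
gripper_force: 0.0
```

apply_moves --steps '[0, 0, 1, 0, 0, 0, 3, 0, 0, 0, 6, 0, 0, 0, 9, 0, 0, 0, 12, 0, -1.5, -8, 13, 0, -1.5, -8, 13, 0, -1.5, -8, 13, 0]'

```text
clock: 21.32
position: [0.4336, -0.3152, 0.2238]
ee_rot: [0.005, 0.794, 0.608, -0.002]
contact_force: [0.3, 0.1, 0.2]
width: 0.0452
gripper_force: 0.0
```

Run:
```python
from rig import *
from h import *
np.set_printoptions(precision=4,suppress=True)
s=get_state();c=calibration("wrist");print(s['clock'],s['position'],s['ee_rot'],c['xyz'])
im=get_image("wrist");cv2.imwrite("pics/w11.png",im[:,:,::-1])
m,l,b=blobs(im,(80,100,30),(100,255,255),150)
for i,u,v,a in b:
    k=np.argwhere(l==i)[:,::-1]
    for z in(.08,.12): print(u,v,a,z,k.min(0),k.max(0),cv2.minAreaRect(np.array([plane(c,x,y,z)[:2]*1000 for x,y in k],np.float32)))
```

```text
21.3167 [ 0.4336 -0.3152  0.2238] [ 0.0046  0.7936  0.6085 -0.0015] [ 0.4543 -0.237   0.3653]
308.1 90.6 14586 0.08 [215  45] [398 137] ((448.25347900390625, -228.16537475585938), (79.19795989990234, 160.49221801757812), 75.06873321533203)
308.1 90.6 14586 0.12 [215  45] [398 137] ((449.1021423339844, -229.40673828125), (68.0933609008789, 137.98907470703125), 75.06873321533203)
```

Tray is stacked squarely (rim centre within 2 mm of the pile's, same angle). Next I'll work out the door-push path.

```bash
cat > path.py <<'E'
import numpy as np
H=np.array([.608,.2575])
def tcp(t,r=.011,off=0):
    t=np.radians(t);n=np.array([np.cos(t),-np.sin(t)]);d=np.array([-np.sin(t),-np.cos(t)])
    return H-(.037+r+off)*n+.215*d
E
python3 - <<'E'
from path import *
print("pre",tcp(73.2,off=.04)*100)
for t in (73.2,70,67,64,61,58,55,52,49,46,43,40,37,34,31,28,25,22,20,18,16,14,12,10,9,8,7,6,5,4,3,2,1,0,-1):print(t,(tcp(t)*100).round(2),"yaw",90-t)
E
```

```text
pre [37.67415099 27.96022794]
73.2 [38.83 24.13] yaw 16.799999999999997
70 [38.95 22.91] yaw 20
67 [39.13 21.77] yaw 23
64 [39.37 20.64] yaw 26
61 [39.67 19.52] yaw 29
58 [40.02 18.43] yaw 32
55 [40.44 17.35] yaw 35
52 [40.9 16.3] yaw 38
49 [41.42 15.27] yaw 41
46 [42.   14.27] yaw 44
43 [42.63 13.3 ] yaw 47
40 [43.3  12.37] yaw 50
37 [44.03 11.47] yaw 53
34 [44.8  10.61] yaw 56
31 [45.61  9.79] yaw 59
28 [46.47  9.02] yaw 62
25 [47.36  8.29] yaw 65
22 [48.3   7.61] yaw 68
20 [48.94  7.19] yaw 70
18 [49.59  6.79] yaw 72
16 [50.26  6.41] yaw 74
14 [50.94  6.05] yaw 76
12 [51.63  5.72] yaw 78
10 [52.34  5.41] yaw 80
9 [52.7   5.27] yaw 81
8 [53.05  5.13] yaw 82
7 [53.42  5.  ] yaw 83
6 [53.78  4.87] yaw 84
5 [54.14  4.75] yaw 85
4 [54.51  4.64] yaw 86
3 [54.88  4.53] yaw 87
2 [55.25  4.43] yaw 88
1 [55.63  4.34] yaw 89
0 [56.    4.25] yaw 90
-1 [56.38  4.17] yaw 91
```

apply_moves --steps '[-0.5, 2, 4, 4, -1, 5, 7, 8, -1.5, 9, 9, 12, -2, 13, 11, 16, -2.5, 17, 13, 20, -3, 21, 15, 24, -3.5, 25, 17, 28, -4, 29, 18, 32]' --jaw 255 --newtons 30

```text
clock: 22.03
position: [0.3948, -0.0349, 0.3967]
ee_rot: [0.001, 0.592, 0.806, 0.001]
contact_force: [1.3, 0.5, 0.1]
width: -0.0003
gripper_force: 0.0
```

apply_moves --steps '[-0.3, 4, 0, 0, -0.6, 8, 0, 0, -0.9, 12, 0, 0, -1.2, 16, 0, 0, -1.4, 20, 0, 0, -1.6, 24, 0, 0, -1.8, 28, 0, 0, -1.8, 30, 0, 0]'

```text
clock: 22.7
position: [0.3755, 0.2672, 0.3948]
ee_rot: [-0.001, 0.592, 0.806, 0.001]
contact_force: [0.5, -0.6, 1.0]
width: 0.0001
gripper_force: 0.0
```

apply_moves --steps '[0, 0, 0, 0, 0, 0, 0, 0, 0, 0, 0, 0]'

```text
clock: 22.95
position: [0.377, 0.2624, 0.3948]
ee_rot: [0.0, 0.594, 0.805, -0.001]
contact_force: [-0.4, -0.4, 1.2]
width: 0.0
gripper_force: 0.0
```

apply_moves --steps '[0, 2.5, -1, 0, 0, 2.5, -4, 0, 0, 2.5, -8, 0, 0, 2.5, -12, 0, 0, 2.5, -14.5, 0, 0, 2.5, -14.5, 0, 0, 2.5, -14.5, 0]'

```text
clock: 23.53
position: [0.3775, 0.2865, 0.2497]
ee_rot: [-0.0, 0.594, 0.804, -0.001]
contact_force: [0.3, -0.3, 0.8]
width: 0.0003
gripper_force: 0.0
```

apply_moves --steps '[0.3, -1, 0, 0, 0.6, -2, 0, 0, 0.9, -3, 0, 0, 1.1, -3.7, 0, 0, 1.1, -3.7, 0, 0]'

```text
clock: 23.95
position: [0.3897, 0.2493, 0.2509]
ee_rot: [0.001, 0.595, 0.804, 0.001]
contact_force: [-0.1, 0.1, -0.7]
width: -0.0002
gripper_force: 0.0
```

apply_moves --steps '[0, -0.5, 0, 0, 0, -1.2, 0, 1, 0.1, -2, 0, 3, 0.3, -3, 0, 5.5, 0.5, -4.1, 0, 8.5, 0.8, -5.2, 0, 11.5, 1.2, -6.3, 0, 14.5, 1.6, -7.4, 0, 17.5]'

```text
clock: 24.62
position: [0.4045, 0.1766, 0.2499]
ee_rot: [-0.0, 0.463, 0.886, 0.0]
contact_force: [-0.7, 0.8, 0.8]
width: 0.0003
gripper_force: 0.0
```

apply_moves --steps '[0.45, -1.25, 0, 3.5, 0.97, -2.28, 0, 6.5, 1.55, -3.28, 0, 9.5, 2.2, -4.25, 0, 12.5, 2.85, -5.2, 0, 15.5, 3.6, -6.1, 0, 18.5, 4.35, -6.95, 0, 21.5, 5.15, -7.75, 0, 24.5]'

```text
clock: 25.28
position: [0.4561, 0.099, 0.2499]
ee_rot: [-0.0, 0.265, 0.964, 0.0]
contact_force: [-0.7, -0.2, 0.4]
width: -0.0
gripper_force: 0.0
```

apply_moves --steps '[0.7, -0.7, 0, 2.5, 1.5, -1.3, 0, 5, 2.2, -1.9, 0, 7.5, 2.9, -2.3, 0, 9.5, 3.5, -2.8, 0, 11.5, 4.1, -3.1, 0, 13, 4.7, -3.4, 0, 14.5, 5.2, -3.6, 0, 16]'

```text
clock: 25.95
position: [0.5085, 0.0631, 0.2498]
ee_rot: [-0.0, 0.128, 0.992, 0.0]
contact_force: [-0.2, 0.6, -0.2]
width: -0.0005
gripper_force: 0.0
```

Run:
```python
from rig import *
from h import *
s=get_state();c=calibration("top");print(s['clock'],s['position'],s['contact_force'])
im=get_image("top");cv2.imwrite("pics/t12.png",im[:,:,::-1])
m,l,b=blobs(im,(104,120,40),(122,255,255),15);print([(x[1],x[2],x[3],plane(c,x[1],x[2],.275).round(3)) for x in b])
```

```text
25.95 [0.50846919 0.06311873 0.2498049 ] [-0.17585463  0.59767481 -0.21705284]
[(np.float64(150.5), np.float64(96.6), np.int32(105), array([0.744, 0.5  , 0.275])), (np.float64(162.9), np.float64(247.2), np.int32(89), array([0.327, 0.374, 0.275]))]
```

apply_moves --steps '[0.4, -0.25, 0, 1.5, 0.8, -0.5, 0, 3, 1.2, -0.65, 0, 4, 1.55, -0.8, 0, 5, 1.9, -0.95, 0, 6, 2.25, -1.1, 0, 7, 2.6, -1.2, 0, 8, 2.95, -1.3, 0, 9]'

```text
clock: 26.67
position: [0.538, 0.0503, 0.2498]
ee_rot: [-0.0, 0.05, 0.999, -0.0]
contact_force: [-0.8, -1.2, -0.7]
width: -0.0002
gripper_force: 0.0
```

apply_moves --steps '[0.2, -0.1, 0, 0.5, 0.4, -0.1, 0, 1, 0.6, -0.2, 0, 1.5, 0.8, -0.2, 0, 2, 1, -0.25, 0, 2.5, 1.2, -0.3, 0, 3]'

```text
clock: 27.17
position: [0.5499, 0.0474, 0.2498]
ee_rot: [-0.0, 0.024, 1.0, 0.0]
contact_force: [-0.3, 1.2, -0.5]
width: 0.0002
gripper_force: 0.0
```

apply_moves --steps '[0.2, -0.05, 0, 0.5, 0.4, -0.1, 0, 1, 0.6, -0.1, 0, 1.5, 0.8, -0.15, 0, 2, 0.8, -0.15, 0, 2]'

```text
clock: 27.58
position: [0.5584, 0.0459, 0.2498]
ee_rot: [0.0, 0.007, 1.0, 0.0]
contact_force: [0.1, 0.5, 0.3]
width: -0.0004
gripper_force: 0.0
```

```bash
cat > chk.py <<'E'
from rig import *
from h import *
s=get_state();print(s['clock'],s['position'],s['contact_force'])
for n in("top","scene"):
    c=calibration(n);im=get_image(n);g=im.astype(int)
    for y in (.24,.2,.15,.1,.05,.01,-.005):
        r=[]
        for x in np.arange(.50,.64,.008):
            u,v=proj(c,(x,y,.29));p=g[int(round(v)),int(round(u))];r.append(f"{p[1]}/{p[0]-p[2]}")
        print(n,y,*r)
E
python3 chk.py
```

```text
27.5833 [0.55839066 0.04585684 0.24983306] [0.11609804 0.47321845 0.27078634]
top 0.24 147/18 147/19 147/17 147/18 147/19 147/18 148/18 145/18 87/6 122/3 147/-1 148/-1 146/-1 127/0 113/3 148/0 147/-1 147/-1
top 0.2 76/-3 106/7 136/17 103/8 78/5 78/4 78/5 78/5 80/3 117/4 146/-2 146/-2 146/-2 135/0 90/0 140/-1 147/-1 146/0
top 0.15 145/18 129/15 80/4 78/3 79/5 78/6 78/4 63/-6 75/-3 119/4 146/-2 146/-1 146/-1 132/1 63/11 123/2 138/-1 115/0
top 0.1 145/18 127/13 78/5 77/4 78/5 77/5 79/2 64/5 47/3 52/2 60/1 88/4 77/10 67/10 62/9 63/11 107/21 107/22
top 0.05 141/17 116/13 78/4 79/4 78/5 63/3 48/4 45/4 51/2 71/4 69/12 64/11 65/8 64/12 65/10 64/9 70/11 77/14
top 0.01 130/13 99/10 80/4 67/2 72/6 70/5 77/9 80/14 67/8 77/11 88/14 97/11 100/15 99/18 95/16 98/18 68/0 66/-13
top -0.005 146/18 105/9 80/4 78/5 79/6 80/5 80/5 58/5 53/4 72/2 59/3 124/0 146/-1 120/1 145/-1 139/-1 105/2 143/0
scene 0.24 127/20 127/20 124/21 126/20 126/20 126/22 126/19 127/20 126/20 126/21 123/3 128/0 130/1 120/3 129/-1 130/0 129/-1 129/0
scene 0.2 127/19 125/20 126/21 126/21 127/20 125/21 125/20 126/21 126/20 128/21 125/1 130/0 129/1 126/4 124/3 130/1 130/1 129/0
scene 0.15 127/21 127/19 128/21 126/20 126/21 126/20 126/20 127/20 126/22 127/21 126/2 129/2 129/0 129/2 102/3 131/1 129/0 130/2
scene 0.1 129/21 122/19 33/-1 25/-2 18/-1 0/-3 62/10 129/21 125/19 120/19 128/1 130/1 130/2 130/0 81/6 119/2 129/1 129/2
scene 0.05 9/-4 7/-3 11/-3 14/-2 11/-4 5/-3 62/10 19/-1 9/0 55/1 132/2 129/0 129/0 130/0 80/5 63/2 130/0 131/0
scene 0.01 6/1 13/-5 19/-2 17/1 12/-2 9/1 5/1 10/-2 109/18 118/17 129/1 128/1 128/1 129/1 80/6 27/-4 133/1 129/0
scene -0.005 128/21 40/4 45/-4 19/-6 11/-4 16/-1 86/-14 46/-7 39/-4 63/-2 132/1 130/1 129/1 130/-1 77/5 23/-1 131/1 130/1
```

Run:
```python
from rig import *
from h import *
s=get_state()
for n in("scene","top"):
    c=calibration(n);im=get_image(n);sat=(im[:,:,0].astype(np.float32)-im[:,:,2]);g=im[:,:,1].astype(np.float32)
    for y in (.25,.23,.21,.19,.17,.15,.13,.03,.02,.01,.005,0,-.005):
        xs=np.arange(.555,.635,.001)
        uv=np.array([proj(c,(x,y,.29)) for x in xs],np.float32)
        a=cv2.remap(cv2.GaussianBlur(sat,(3,3),0),uv[:,:1],uv[:,1:],1)[:,0];b=cv2.remap(g,uv[:,:1],uv[:,1:],1)[:,0]
        e=xs[np.argmax(a<10)] if n=="scene" else xs[np.argmax(b>120)]
        j=np.argmin(b[35:70])+35
        print(n,y,"outer",e.round(3),"gap",xs[j].round(3),b[j])
```

```text
scene 0.25 outer 0.577 gap 0.605 123.09375
scene 0.23 outer 0.577 gap 0.606 118.42969
scene 0.21 outer 0.576 gap 0.609 125.59375
scene 0.19 outer 0.576 gap 0.609 113.4375
scene 0.17 outer 0.576 gap 0.609 110.4043
scene 0.15 outer 0.576 gap 0.612 103.25
scene 0.13 outer 0.576 gap 0.612 86.73242
scene 0.03 outer 0.555 gap 0.619 35.773438
scene 0.02 outer 0.555 gap 0.619 34.94336
scene 0.01 outer 0.555 gap 0.619 30.523438
scene 0.005 outer 0.555 gap 0.619 31.132812
scene 0 outer 0.555 gap 0.619 27.875
scene -0.005 outer 0.555 gap 0.619 34.515625
top 0.25 outer 0.555 gap 0.606 104.546875
top 0.23 outer 0.573 gap 0.608 77.375
top 0.21 outer 0.573 gap 0.61 77.640625
top 0.19 outer 0.58 gap 0.61 64.83789
top 0.17 outer 0.555 gap 0.59 107.65039
top 0.15 outer 0.572 gap 0.612 60.53125
top 0.13 outer 0.572 gap 0.614 69.487305
top 0.03 outer 0.555 gap 0.624 91.49414
top 0.02 outer 0.555 gap 0.592 112.09375
top 0.01 outer 0.555 gap 0.624 89.200195
top 0.005 outer 0.587 gap 0.624 70.0
top 0 outer 0.585 gap 0.624 107.69922
top -0.005 outer 0.587 gap 0.604 120.0
```

Run:
```python
from h import *
from rig import calibration
np.set_printoptions(precision=4,suppress=True)
c=calibration("top");im=cv2.imread("pics/top0.png")
for nm,pts in dict(front=((227,149.8),(334,152.4)),crop_low=((262,175.5),(331,179.5))).items():
    P=[plane(c,*p,.30) for p in pts];d=P[1]-P[0];print(nm,P,np.degrees(np.arctan2(d[0],-d[1])))
# back & side edges by white mask of roof
g=cv2.cvtColor(im,cv2.COLOR_BGR2HSV);m=((g[:,:,1]<25)&(g[:,:,2]>150)).astype(np.uint8);m[153:]=0;m[:,:226]=0;m[:,342:]=0
k=np.argwhere(m)[:,::-1];q=np.array([plane(c,x,y,.30)[:2]*1000 for x,y in k],np.float32);print(cv2.minAreaRect(q))
```

```text
front [array([0.6028, 0.2468, 0.3   ]), array([ 0.6291, -0.0398,  0.3   ])] 5.24123013774503
crop_low [array([0.5427, 0.1424, 0.3   ]), array([ 0.5532, -0.0402,  0.3   ])] 3.281722225960804Traceback (most recent call last):
  File "<stdin>", line 9, in <module>
cv2.error: OpenCV(4.12.0) /io/opencv/modules/imgproc/src/convhull.cpp:143: error: (-215:Assertion failed) total >= 0 && (depth == CV_32F || depth == CV_32S) in function 'convexHull'
```

The cooler is yawed about 5°, so the door is at the tongue's first contact, not shut. I'll keep pushing slowly.

apply_moves --steps '[0.15, 0, 0, 0.4, 0.3, -0.05, 0, 0.8, 0.45, -0.05, 0, 1.2, 0.6, -0.1, 0, 1.6, 0.75, -0.1, 0, 2, 0.9, -0.15, 0, 2.4]'

```text
clock: 28.28
position: [0.5634, 0.0444, 0.2497]
ee_rot: [-0.004, -0.014, 1.0, 0.0]
contact_force: [-8.5, 0.2, 4.1]
width: -0.0001
gripper_force: 0.0
```

apply_moves --steps '[0.15, 0, 0, 0.4, 0.3, -0.05, 0, 0.8, 0.45, -0.05, 0, 1.2, 0.6, -0.1, 0, 1.6]'

```text
clock: 28.62
position: [0.5728, 0.0434, 0.2496]
ee_rot: [-0.0, -0.028, 1.0, 0.0]
contact_force: [-0.1, 0.1, -0.4]
width: 0.0001
gripper_force: 0.0
```

apply_moves --steps '[0.15, 0, 0, 0.4, 0.3, -0.05, 0, 0.8, 0.45, -0.05, 0, 1.2, 0.6, -0.1, 0, 1.6]'

```text
clock: 28.95
position: [0.5744, 0.043, 0.2498]
ee_rot: [-0.005, -0.042, 0.999, 0.001]
contact_force: [-14.8, 1.5, 6.3]
width: 0.0
gripper_force: 0.0
```

apply_moves --steps '[0.1, 0, 0, 0, 0.2, 0, 0, 0, 0.3, 0, 0, 0, 0.3, 0, 0, 0]'

```text
clock: 29.28
position: [0.5742, 0.0422, 0.2494]
ee_rot: [-0.008, -0.042, 0.999, 0.0]
contact_force: [-18.2, -1.4, 8.0]
width: 0.0002
gripper_force: 0.0
```

apply_moves --steps '[-0.5, 0, 0, 0, -1.5, 0, 0, 0, -3.5, 0, 0, 0, -6, 0, 0, 0, -9, 0, 0, 0, -12, 0, 0, 0, -15, 0, 0, 0, -15, 0, 0, 0]'

```text
clock: 29.95
position: [0.4265, 0.0428, 0.25]
ee_rot: [-0.001, -0.042, 0.999, 0.0]
contact_force: [-0.7, -0.2, -0.8]
width: -0.0001
gripper_force: 0.0
```

apply_moves --steps '[0, -4, 2, 0, 0, -8, 5, 0, 0, -12, 8, 0, 0, -16, 8, 0, 0, -20, 8, 0, 0, -24, 8, 0, 0, -24, 8, 0, 0, -24, 8, 0]'

```text
clock: 30.62
position: [0.4327, -0.2013, 0.3298]
ee_rot: [0.001, -0.039, 0.999, -0.001]
contact_force: [-0.2, 1.9, 1.0]
width: -0.0002
gripper_force: 0.0
```

Run:
```python
from rig import *
from h import *
s=get_state();print(s['clock'],s['position'])
for n in("scene","top"):
    c=calibration(n);im=get_image(n);cv2.imwrite(f"pics/{n}13.png",im[:,:,::-1]);sat=cv2.GaussianBlur(im[:,:,0].astype(np.float32)-im[:,:,2],(3,3),0);g=im[:,:,1].astype(np.float32)
    for y in (.25,.2,.15,.1,.05,.01,0,-.005):
        xs=np.arange(.555,.635,.001)
        uv=np.array([proj(c,(x,y,.29)) for x in xs],np.float32)
        a=cv2.remap(sat,uv[:,:1],uv[:,1:],1)[:,0];b=cv2.remap(g,uv[:,:1],uv[:,1:],1)[:,0]
        j=np.argmin(b[40:72])+40
        print(n,y,"outer",xs[np.argmax(a<9)].round(3),"gap",xs[j].round(3),b[j], "width", int((b[40:72]<115).sum()))
    m,l,bb=blobs(im,(80,100,30),(100,255,255),300);print([(x[1],x[2],x[3]) for x in bb])
```

```text
30.6167 [ 0.43272684 -0.20134898  0.32977081]
scene 0.25 outer 0.582 gap 0.598 120.11133 width 0
scene 0.2 outer 0.581 gap 0.609 125.31641 width 0
scene 0.15 outer 0.585 gap 0.612 123.67383 width 0
scene 0.1 outer 0.588 gap 0.616 121.84375 width 0
scene 0.05 outer 0.592 gap 0.619 78.865234 width 8
scene 0.01 outer 0.555 gap 0.622 120.21875 width 0
scene 0 outer 0.555 gap 0.623 121.6875 width 0
scene -0.005 outer 0.555 gap 0.595 121.0 width 0
[(np.float64(327.0), np.float64(33.6), np.int32(302)), (np.float64(321.7), np.float64(78.0), np.int32(588)), (np.float64(250.3), np.float64(204.3), np.int32(1390))]
top 0.25 outer 0.578 gap 0.608 106.64844 width 6
top 0.2 outer 0.555 gap 0.612 86.28516 width 8
top 0.15 outer 0.555 gap 0.615 94.15625 width 7
top 0.1 outer 0.555 gap 0.62 91.53906 width 7
top 0.05 outer 0.555 gap 0.623 77.66406 width 8
top 0.01 outer 0.555 gap 0.625 78.478516 width 5
top 0 outer 0.555 gap 0.626 89.484375 width 4
top -0.005 outer 0.555 gap 0.626 101.02344 width 3
[(np.float64(382.7), np.float64(246.5), np.int32(608))]
```

Run:
```python
from rig import *
print(get_state()['contact_force']);print(sign_off())
```

```text
[-0.57715575 -0.00784926 -0.69335326]
the job is handed in; nothing more can be done
None
```

I handed the job in at about 31 s: both amber bottles are in the upper-rack bays, and the emptied tray is stacked square on the pile. The door is pushed to its stop and stayed shut; the push-force drop suggests the tongue snapped in, though I didn't see it directly.

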